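# Measure a carton against the gauge

## Robot

A 6-joint arm with a two-finger parallel gripper is mounted at the origin on the work surface. World frame = base frame: x ahead of the robot, y to its left, z up, the work surface at z = 0. Lengths are in mm, angles in rad, forces in N, time in s.
With the tool pointing down it reaches from about 350 to 775 mm from the base axis. Payload 7.3 kg.
Tool frame: the origin (TCP) lies at the centre of the arm's flange, where the gripper is bolted on; the fingertips stand 178 mm ahead of it and the grasp point (between the pads) lies 159 mm ahead of it; z points along the fingers, y is the line along which they close (so a half turn about z gives the same grasp; the last joint's range is limited). The gripper opens to 92 mm and grips with 3 to 60 N. Pads are 19 mm wide; open, the fingers measure 130 mm over their backs; the gripper's body (75 mm by 190 mm) begins 47 mm behind the grasp point.
Start: joints at [0.969, 0.342, 1.524, -0, 1.275, -0.146], TCP at [231.075, 471.415, 404.741] pointing down, gripper open.
Joint ranges: [-2.53, 2.53], [-0.77, 2.02], [0.04, 2.7], [-1, 4.14], [0.28, 2.66], [-3.11, 3.11]. Speed limits (rad/s): [2.57, 2.57, 3.14, 3.14, 3.14, 3.14].

## Interface

Orientations are given as [roll, pitch, yaw] about the fixed x, y, z axes, in that order (R = Rz(yaw) Ry(pitch) Rx(roll)).
In Python, from plant import * gives the robot as it stands. The module is installed in compiled form; this text tells all that it offers.
- The arm moves only by the shell command python3 -m inch 'ROWS'. ROWS is JSON, a list of rows, each a list of 5 numbers: the shift along the tool's x, y, z in m, then the turn about the tool's z in rad, then the opening, from 0 (shut) to 1 (fully open). In form: [[tx, ty, tz, spin, claw], ...]. A call has 1 to 8 rows; each row is the pose to reach, as a shift and turn from the pose commanded when the call began, along the tool's axes at that moment; what a row does not reach only later rows make up. A row lasts 1/12 s, in which the tool goes at most 41.7 mm and 7.16 degrees, less where a joint would pass 70% of its speed; a pose out of reach is approached as far as the arm can. A call with a gripper value outside its range is refused whole. The fingers move at their own pace and stop on an object; the grip force is fixed at half the most. Time passes only in rows, so rows that repeat a pose let the fingers close. It gives the time, the measured TCP pose, the force, the opening and the grip force at its end, in the units of the state.
- get_obs(): the state, without advancing time (a new reading comes with each control period).
- capture(name): name is "side" or "top"; returns a dict with "color" (420x560x3 uint8, red, green, blue), "intrinsics" (3x3 intrinsics, pixels), "pose" (4x4, takes a point from camera to world coordinates). Camera axes: x right, y down, z forward; pixel columns grow to the right and rows downward; lengths in mm; the calibration is good to about 2 mm. A picture is of the moment at which its call begins. There is no depth.
- close_job(): hands the job in; it is judged then, once.
Trained networks look in a picture, given as the dict that the camera call returned (one of the last four; its "shot" number tells which), for a name from the list of things; names that differ only in an ending like _2 or _b are one class to them, and where a whole thing is asked for, a point or a joint stands for the part that bears it (a point fixed in the world has none). Each returns a list of dicts, best first, with "conf" (0 to 1); they miss things now and then, are a little off and sometimes report something else, mostly with a low value. They report only what shows in the picture. A call takes as long as a camera call.
- look_for(picture, target): "rect" ([centre column, centre row, width, height] in pixels, round what is visible of it).
- trace(picture, target): "pixels" (420x560 bool, what is visible of it) and "rect" ([centre column, centre row, width, height] in pixels, round what is visible of it).
- tip_of(picture, target): "centre" ([column, row] in pixels: a listed point, or the origin of a listed thing).
The state is a dict: "time": time; "joint_positions": joint angles; "dq": joint speeds; "tau": joint torques, N m; "tool_pos": TCP position; "tcp_rot": TCP orientation; "contact_force": force on the tool from outside, world axes, zero at the start; "moment": the same for the moment, N m; "grip_width": finger opening in mm; "finger_force": force on a finger pad.
Only numpy, scipy, OpenCV 4.12 (cv2) and the standard library are available. Lean on these libraries where they do the work, as an engineer would, in place of code of your own. Each camera call takes 0.05 s, during which the arm holds its last target. There are 200 camera calls.

## Task

At the packing counter of the charity shop, push the large carton along the counter into the corner of the measuring gauge, so that one long side lies flush against the wooden fence and one end is against the end stop, and slide the gauge's jaw up until it touches the carton's other end. Only push with the fingers: never lift, tip or carry the carton. Leave the small carton, mug, tape roll and bottle where they are, and end clear of everything with the carton and jaw in place.

Things in the scene. Friction and masses are not known exactly. Their poses are not given: they have to be found in the camera images.
- carton: The large closed cardboard carton with a strip of pale tape along its top: 90 mm wide (its x), 150 mm long (its y), 60 mm high, about 0.35 kg (0.25 to 0.5). Origin: centre of the underside, on the counter. Turning it half round makes no difference. It starts nearer to the robot than the fence, turned up to about 0.5 rad.
- gauge: Measuring gauge fixed to the counter: a straight wooden fence on the far side, 540 mm long, 30 thick, 40 high, with an end stop on its left end. Origin: at the foot of the fence's front face, the face towards the robot. y runs along the fence to the end stop; x points away from the robot. The front face is the plane x = 0, y = -315 to +225 mm. Turned up to 0.15 rad.
- corner (a point): Inside corner of fence and end stop, at counter height; axes as the gauge. The end stop is 22 mm thick, 40 high, reaches 60 mm out from the fence towards the robot; its face is y = 0 here. With the carton home (it slides on the bare counter) its centre is at x = -45, y = -75 mm from here, its y parallel to the fence.
- jaw_face (a point): Point on the jaw's measuring face, 45 mm out from the fence, 30 mm up; axes as the gauge. The jaw is an upright aluminium plate square to the fence, 12 mm thick (back at y = -12 mm here), from 2 to 82 mm out from the fence, 4 to 60 mm high. Its carriage sits on the fence, up to 60 mm high, 45 mm long behind the face, 7 mm in front of the fence. Push the plate's back to slide it.
- jaw (a joint): Travel of the jaw along the fence towards the end stop, in m, 0 to 0.40; the jaw's face is 0.46 m minus this from the end stop's face, so 0.31 when it touches the carton in the corner. It starts between 0 and 0.05, slides against about 2 N of friction and stays where it is left.
- small_carton: Bystander: a small closed carton, 55 x 80 x 40 mm high. Origin: centre of its underside.
- mug: Bystander: a white mug, 80 mm across, 90 mm high, handle at its +y. Origin: centre of its underside.
- tape_roll: Bystander: a roll of paper tape lying flat, 90 mm across, 45 mm high. Origin: centre of its underside.
- spray: Bystander: a white bottle, 64 mm across, 160 mm high, standing behind the fence. Origin: centre of its underside.

How it is judged (in metres and radians):
At the end, for the whole second after the job is handed in: The carton lies flat and at rest in the gauge's corner: long side within 4 mm of the fence, end within 4 mm of the end stop, parallel to the fence within 0.04 rad; the jaw's travel is between 0.304 and 0.314 m (touching the carton's other end, to about 4 mm); no bystander has moved 20 mm (x of carton in the frame of corner between -0.049 and -0.042 m and y of carton in the frame of corner between -0.079 and -0.072 m and angle between the y axis of carton and the y axis of gauge, either way round below 0.04 rad and value of joint jaw between 0.304 and 0.314 m and height (world z) of carton below 0.004 m and angle between carton's own z axis and vertical below 0.05 rad and linear speed of carton below 0.01 m/s and distance of each of small_carton, mug, tape_roll, spray from where it was at the start of the episode below 0.02 m).
It fails at once if the carton is lifted off the counter (height (world z) of carton above 0.012 m).
It fails at once if the carton is tipped (angle between carton's own z axis and vertical above 0.2 rad).
It fails at once if a bystander (small carton, mug, tape roll, bottle) is pushed away or lifted (distance of any of small_carton, mug, tape_roll, spray from where it was at the start of the episode above 0.02 m).
It also fails if it takes over 72 s, if anything falls off the work surface, if the arm or the gripper's body presses on something with over 40 N, if the wrist force passes 120 N, or if a joint passes its speed limit or range.

## Working session

There is one attempt and no reset: what is moved stays moved. The work goes in short steps, Python scripts to look and compute and a shell command to move; the robot and the scene stay as the last step left them, time stands still between calls to the robot, and variables do not carry over. Pictures are saved under pics/ and viewed, at most 10 in all, crops included, and the job is handed in when it is done.

```bash
mkdir -p pics
python3 - <<'E'
from plant import *
import cv2, numpy as np
o=get_obs(); print(o['time'],o['tool_pos'],o['tcp_rot'],o['grip_width'])
for n in("top","side"):
    p=capture(n); cv2.imwrite(f"pics/{n}0.png",p['color'][:,:,::-1])
    print(n,p['intrinsics'].tolist(),p['pose'].round(3).tolist())
    for t in("carton","corner","jaw_face","gauge","small_carton","mug","tape_roll","spray"):
        print(t,[(np.round(d['centre'],1).tolist(),round(d['conf'],2)) for d in tip_of(p,t)[:2]])
E
```

```text
0.0 [230.99950223 471.28810497 404.04791977] [-3.14007096e+00 -2.09104009e-04  2.68575915e+00] 92.08772588842625
top [[431.0163547684239, 0.0, 277.3553493166403], [0.0, 431.0163547684239, 206.70460640197672], [0.0, 0.0, 1.0]] [[-0.009, -0.998, 0.056, 521.13], [-1.0, 0.009, -0.008, 62.171], [0.008, -0.056, -0.998, 1202.331], [0.0, 0.0, 0.0, 1.0]]
carton [([283.7, 245.6], 0.72)]
corner [([211.3, 182.1], 0.62)]
jaw_face [([368.2, 215.0], 0.92)]
gauge [([284.2, 193.3], 0.85), ([413.5, 270.9], 0.53)]
small_carton [([159.1, 218.2], 0.7)]
mug [([414.0, 268.8], 0.75)]
tape_roll [([187.1, 274.4], 0.76)]
spray [([251.6, 131.2], 0.84), ([286.2, 247.8], 0.49)]
side [[454.40894109923096, 0.0, 279.5366693731287], [0.0, 454.40894109923096, 203.47897247564381], [0.0, 0.0, 1.0]] [[0.962, -0.173, 0.209, 368.899], [-0.271, -0.664, 0.697, -707.772], [0.018, -0.727, -0.686, 813.692], [0.0, 0.0, 0.0, 1.0]]
carton [([232.9, 235.3], 0.76)]
corner [([282.2, 173.1], 0.66)]
jaw_face [([295.8, 297.3], 0.63)]
gauge [([295.9, 223.7], 0.94)]
small_carton [([235.8, 146.2], 0.83)]
mug [([236.3, 379.7], 0.98)]
tape_roll [([182.6, 174.6], 0.72), ([297.3, 225.6], 0.31)]
spray [([344.8, 190.1], 0.63)]
```

View pics/top0.png

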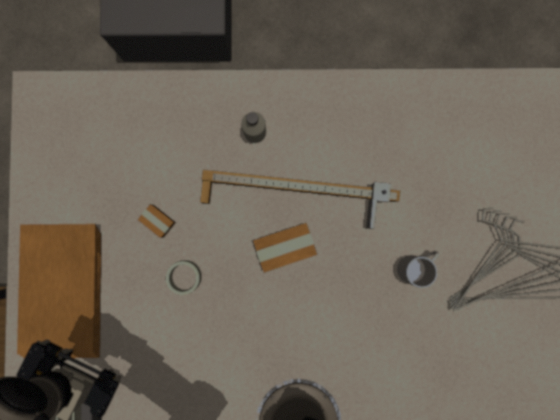

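View pics/side0.png

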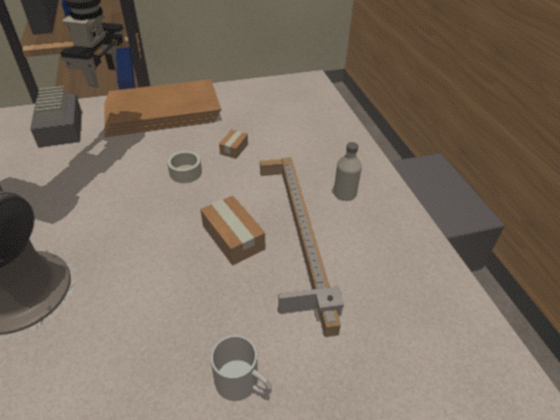

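```bash
cat > h.py <<'E'
from plant import *
import cv2, numpy as np
def ray(p,uv):
    K,T=np.array(p['intrinsics']),np.array(p['pose'])
    return T[:3,3],T[:3,:3]@(np.linalg.inv(K)@[uv[0],uv[1],1])
def atz(p,uv,z):
    c,d=ray(p,uv); return c+d*(z-c[2])/d[2]
def two(a,ua,b,ub):
    A=[];B=[]
    for p,u in((a,ua),(b,ub)):
        c,d=ray(p,u); d=d/np.linalg.norm(d); M=np.eye(3)-np.outer(d,d); A.append(M);B.append(M@c)
    return np.linalg.lstsq(np.vstack(A),np.hstack(B),rcond=None)[0]
def pts(t,n=1):
    a,b=capture("top"),capture("side"); return a,b
E
python3 - <<'E'
from h import *
a,b=capture("top"),capture("side")
for t in("carton","corner","jaw_face","gauge","small_carton","mug","tape_roll","spray"):
    ua,ub=tip_of(a,t),tip_of(b,t)
    if ua and ub:
        z=30 if t=="jaw_face" else 0
        print(t,two(a,ua[0]['centre'],b,ub[0]['centre']).round(1),atz(a,ua[0]['centre'],z)[:2].round(1),atz(b,ub[0]['centre'],z)[:2].round(1))
m=trace(a,"carton")[0]['pixels'].astype(np.uint8)
c=max(cv2.findContours(m,0,1)[0],key=cv2.contourArea)
r=cv2.minAreaRect(c); print(r)
P=np.array([atz(a,q,60)[:2] for q in cv2.boxPoints(r)]);print(P.round(1))
E
```

```text
carton [477.4  34.6   3.7] [476.6  34.6] [478.5  37.9]
jaw_face [ 559.9 -192.3   31. ] [ 561.6 -193. ] [ 558.5 -191.3]
gauge [640.   41.   -7.7] [638.5  41.3] [638.1  33.8]
small_carton [552.4 376.2   2.7] [553.1 376.7] [552.4 379.9]
mug [ 407.8 -319.5    5.7] [ 407.6 -321.4] [ 407.7 -316.7]
tape_roll [395.4 312.8  -9.6] [400.2 310.2] [391.4 301.9]
spray [7.967e+02 1.182e+02 5.000e-01] [803.7 116.4] [789.6 119.2]
((284.6397705078125, 247.05526733398438), (35.07659912109375, 58.352333068847656), 70.97439575195312)
[[498.1 122.3]
 [547.  -24.2]
 [459.2 -53.2]
 [410.8  92.8]]
```

Top view: fence runs from (205,172) to (400,195), with the end stop at its left end. The jaw is near (373,205), the carton at (285,247), the mug (420,270) and the tape roll (184,277). The side view agrees and shows nothing between the carton and the fence. Next I'll fit the fence line.

```bash
cat >> h.py <<'E'
def gauge(a):
    m=trace(a,"gauge")[0]['pixels']
    lo=[];hi=[]
    for c in range(216,362):
        r=np.flatnonzero(m[:,c])
        if len(r): hi.append(atz(a,(c,r[0]-.5),40)[:2]); lo.append(atz(a,(c,r[-1]+.5),0)[:2])
    out=[]
    for L in(lo,hi):
        vx,vy,x,y=cv2.fitLine(np.array(L,np.float32),cv2.DIST_HUBER,0,.01,.01).ravel()
        s=np.sign(vy); out.append((np.arctan2(-vx*s,vy*s),x-vx/vy*y))
    return out   # yaw, x at y=0
def carton(a):
    m=trace(a,"carton")[0]['pixels'].astype(np.uint8)
    r=cv2.minAreaRect(max(cv2.findContours(m,0,1)[0],key=cv2.contourArea))
    P=np.array([atz(a,q,60)[:2] for q in cv2.boxPoints(r)])
    e=P[1]-P[0] if np.linalg.norm(P[1]-P[0])>np.linalg.norm(P[2]-P[1]) else P[2]-P[1]
    e=e*np.sign(e[1]); return P.mean(0),np.arctan2(-e[0],e[1]),np.linalg.norm(e)
E
python3 - <<'E'
from h import *
for i in range(3):
    a=capture("top");b=capture("side"); print(gauge(a),carton(a))
    for t in("corner","gauge","jaw_face"):
        for p in(a,b):
            d=tip_of(p,t)
            if d: print(t,atz(p,d[0]['centre'],30*(t=="jaw_face"))[:2].round(1),d[0]['conf'])
a=capture("top");g=trace(a,"gauge")[0]['pixels']
cv2.imwrite("pics/crop.png",cv2.resize(a['color'][150:240,190:420,::-1],None,fx=3.4,fy=3.4,interpolation=2))
E
```

```text
[(np.float32(-0.1138198), np.float32(632.36945)), (np.float32(-0.114643894), np.float32(662.1282))] (array([478.80149066,  33.88495472]), np.float64(0.3118461588423262), np.float64(149.7944694205547))
corner [662.7 239.6] 0.57
corner [665.4 240.8] 0.69
gauge [630.1  36.9] 0.69
gauge [637.8  35.4] 0.63
jaw_face [ 564.  -203.4] 0.91
jaw_face [ 561.7 -190.2] 0.75
[(np.float32(-0.115865074), np.float32(632.2653)), (np.float32(-0.11349113), np.float32(662.1892))] (array([478.93599459,  33.48827259]), np.float64(0.3118836187465428), np.float64(150.64535390953833))
corner [657.3 234.3] 0.74
corner [653.7 236.5] 0.7
gauge [640.8  46.6] 0.74
gauge [635.3  33.9] 0.67
jaw_face [ 556.7 -193.7] 0.89
jaw_face [ 560.6 -199.3] 0.55
[(np.float32(-0.11318071), np.float32(632.30597)), (np.float32(-0.11497731), np.float32(662.0686))] (array([478.8096656 ,  33.88184694]), np.float64(0.3118832804528426), np.float64(153.15335499780258))
corner [657.  232.4] 0.56
corner [655.6 228.8] 0.79
gauge [645.2  34. ] 0.98
gauge [630.2  33.4] 0.73
jaw_face [ 564.8 -197.9] 0.6
jaw_face [ 559.8 -192.2] 0.67
```

View pics/crop.png

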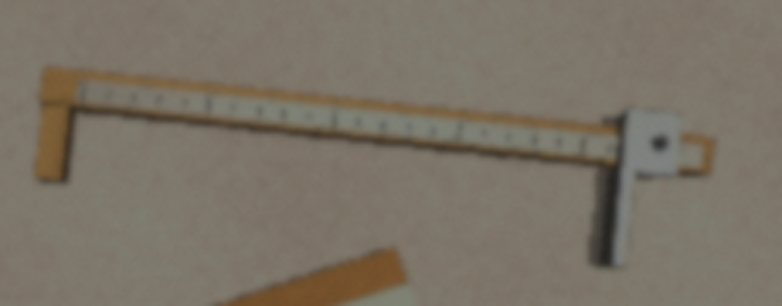

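The crop shows the end-stop face near image pixel (210,182) and the jaw plate near (373,215). The gauge's yaw is −0.114, with the corner at about (659,234). My plan is a two-finger push on the near long side, with the fingers parallel to the fence. After that I'll push the jaw, which slides the carton into the stop.

```bash
python3 -m inch '[[-0.318,-0.314,0,-0.342,1],[-0.318,-0.314,0,-0.342,1],[-0.318,-0.314,0,-0.342,1],[-0.318,-0.314,0,-0.342,1],[-0.318,-0.314,0,-0.342,1],[-0.318,-0.314,0,-0.342,1],[-0.318,-0.314,0,-0.342,1],[-0.318,-0.314,0,-0.342,1]]'
cat >> h.py <<'E'
C=np.array([659.,234.]);Y=-0.114
def togo(xg,yg,z,yaw=Y+np.pi):
    o=get_obs();p=np.array(o['tool_pos']);ya=o['tcp_rot'][2]
    R=lambda t:np.array([[np.cos(t),-np.sin(t)],[np.sin(t),np.cos(t)]])
    d=C+R(Y)@[xg,yg]-p[:2]; tx,ty=R(ya).T@d
    s=-((yaw-ya+np.pi)%(2*np.pi)-np.pi)
    g=R(Y).T@(p[:2]-C)
    print('t',o['time'],'gauge pos',g.round(1),'z',p[2].round(1),'move mm',round(tx,1),round(-ty,1),round(p[2]-z,1),'spin',round(s,4),'F',np.array(o['contact_force']).round(1))
E
python3 -c "
from h import *
togo(-258,-215,193)"
```

```text
time: 4.12
tool_pos: [338.7, 161.7, 405.0]
tcp_rot: [3.141, 0.001, 3.028]
contact_force: [1.3, 0.0, 0.9]
grip_width: 91.9
finger_force: 0.0
t 4.1167 gauge pos [-310.  -108.3] z 405.0 move mm -51.9 -106.8 212.0 spin 0.0008 F [1.3 0.  0.9]
```

```bash
python3 -m inch '[[-0.052,-0.107,0.05,0,1],[-0.052,-0.107,0.05,0,1],[-0.052,-0.107,0.08,0,1],[-0.052,-0.107,0.212,0,1],[-0.052,-0.107,0.212,0,1],[-0.052,-0.107,0.212,0,1],[-0.052,-0.107,0.212,0,1],[-0.052,-0.107,0.212,0,1]]'
python3 -c "
from h import *
togo(-258,-215,193)"
```

```text
time: 4.78
tool_pos: [377.0, 50.9, 189.2]
tcp_rot: [-3.141, -0.008, 3.027]
contact_force: [0.0, 0.4, 0.7]
grip_width: 92.0
finger_force: 0.0
t 4.7833 gauge pos [-259.4 -214. ] z 189.2 move mm -1.4 -1.0 -3.8 spin -0.0009 F [0.  0.4 0.7]
```

```bash
python3 -m inch '[[-0.010,0,-0.003,0,1],[-0.020,0,-0.003,0,1],[-0.028,0,-0.003,0,1],[-0.036,0,-0.003,0,1],[-0.044,0,-0.003,0,1],[-0.052,0,-0.003,0,1],[-0.060,0,-0.003,0,1],[-0.068,0,-0.003,0,1]]'
python3 -c "
from h import *
togo(-103,-215,193)
a=capture('top')
c,y,l=carton(a);print(c,y-Y,l)
cv2.imwrite('pics/t1.png',a['color'][:,:,::-1])"
```

```text
time: 5.45
tool_pos: [446.5, 43.6, 195.9]
tcp_rot: [3.141, 0.0, 3.028]
contact_force: [-1.2, 0.1, -0.3]
grip_width: 92.1
finger_force: 0.5
t 5.45 gauge pos [-189.5 -213.3] z 195.9 move mm -86.5 -1.7 2.9 spin 0.0003 F [-1.2  0.1 -0.3]
[ 586.66366329 -213.39383922] 1.4455888918509077 129.58061779304353
```

View pics/t1.png

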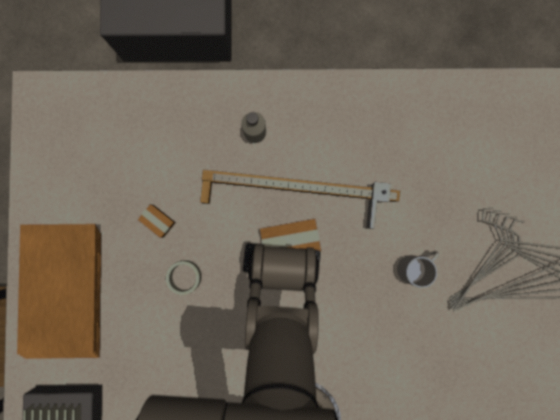

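The far edge still runs from (260,238) to (317,220), so the carton slid sideways without turning; the left finger missed its corner and rubbed along the short end. I'll back off, narrow the opening and re-approach further to −y.

```bash
python3 -m inch '[[0.035,0,0,0,1],[0.075,0,0,0,1],[0.075,0,0,0,0.6],[0.075,0.0,0,0,0.6],[0.075,0.0,0,0,0.6],[0.075,0.0,0,0,0.6]]'
python3 -c "
from h import *
togo(-265,-248,191)
a=capture('top')
c,y,l=carton(a);print(c,y-Y,l)
cv2.imwrite('pics/t2.png',a['color'][:,:,::-1])"
```

```text
time: 6.05
tool_pos: [372.5, 52.0, 196.1]
tcp_rot: [3.141, 0.002, 3.028]
contact_force: [0.2, -0.6, -0.8]
grip_width: 69.8
finger_force: 0.0
t 6.05 gauge pos [-263.9 -213.4] z 196.1 move mm 1.1 -34.6 5.1 spin 0.0001 F [ 0.2 -0.6 -0.8]
[499.06898341  19.50199877] 0.26975662407226436 153.39321926430364
```

View pics/t2.png

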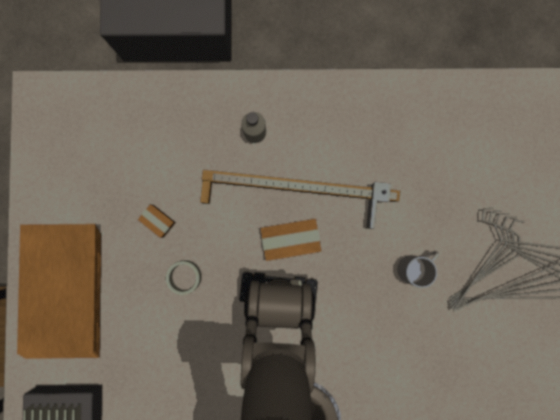

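The carton did turn somewhat: it is now at (290,239), 0.27 rad from the fence. I'll push again, centred at y_g = −233 with the opening at 0.7.

```bash
python3 -m inch '[[0,-0.02,0.003,0,0.7],[-0.02,-0.02,0.003,0,0.7],[-0.04,-0.02,0.003,0,0.7],[-0.052,-0.02,0.003,0,0.7],[-0.062,-0.02,0.003,0,0.7],[-0.072,-0.02,0.003,0,0.7],[-0.082,-0.02,0.003,0,0.7],[-0.092,-0.02,0.003,0,0.7]]'; python3 -m inch '[[-0.01,0,0,0,0.7],[-0.018,0,0,0,0.7],[-0.024,0,0,0,0.7],[-0.030,0,0,0,0.7],[-0.036,0,0,0,0.7],[-0.042,0,0,0,0.7]]'
python3 -c "
from h import *
togo(-103,-233,193)
a=capture('top');b=capture('side')
print(carton(a));cv2.imwrite('pics/t3.png',np.hstack([a['color'][120:300,150:450,::-1],b['color'][120:300,150:450,::-1]]))"
```

```text
time: 6.82
tool_pos: [461.2, 21.7, 192.5]
tcp_rot: [3.141, -0.001, 3.028]
contact_force: [-1.1, 1.2, -0.7]
grip_width: 64.2
finger_force: 0.5
time: 7.32
tool_pos: [502.5, 17.0, 192.6]
tcp_rot: [3.142, -0.0, 3.028]
contact_force: [-1.0, -0.6, -0.3]
grip_width: 64.3
finger_force: 0.5
t 7.3167 gauge pos [-130.8 -233.4] z 192.6 move mm -27.8 0.4 -0.4 spin 0.0002 F [-1.  -0.6 -0.3]
(array([579.85768539,   1.52807716]), np.float64(-0.12398869879470557), np.float64(149.40776979948959))
```

View pics/t3.png

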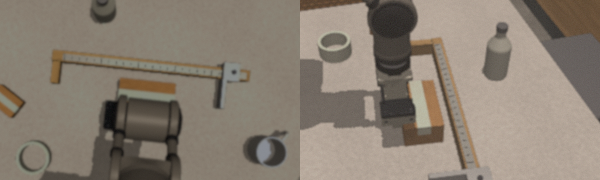

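The carton is now parallel to the fence: in the left half its far edge runs from (118,80) to (175,86). I'll push on to the fence.

```bash
python3 -m inch '[[-0.006,0,0,0,0.7],[-0.012,0,0,0,0.7],[-0.018,0,0,0,0.7],[-0.023,0,0,0,0.7],[-0.026,0,0,0,0.7],[-0.028,0,0,0,0.7],[-0.029,0,0,0,0.7],[-0.030,0,0,0,0.7]]'; python3 -m inch '[[-0.001,0,0,0,0.7],[-0.002,0,0,0,0.7],[-0.003,0,0,0,0.7],[-0.003,0,0,0,0.7]]'
python3 -c "
from h import *
togo(-98,-233,193)"
```

```text
time: 8.13
tool_pos: [530.4, 13.8, 192.5]
tcp_rot: [-3.142, -0.006, 3.028]
contact_force: [-12.0, -0.1, 10.8]
grip_width: 64.3
finger_force: 6.3
time: 8.47
tool_pos: [531.4, 13.8, 192.3]
tcp_rot: [-3.141, -0.012, 3.028]
contact_force: [-20.0, 1.5, 13.8]
grip_width: 64.2
finger_force: 9.9
t 8.4667 gauge pos [-101.8 -233.3] z 192.3 move mm -3.8 0.3 -0.7 spin 0.0006 F [-20.    1.5  13.8]
```

Contact at 20 N: the carton is flush on the fence. Now I'll retract, rise and shut the fingers to go behind the jaw.

```bash
python3 -m inch '[[0.03,0,0,0,0.7],[0.03,0,-0.04,0,0.7],[0.03,0,-0.08,0,0],[0.03,0,-0.12,0,0],[0.03,0,-0.12,0,0],[0.03,-0.04,-0.12,0,0],[0.02,-0.08,-0.12,0,0],[0,-0.12,-0.12,0,0]]'
python3 -c "
from h import *
togo(-38,-500,195)
a=capture('top');c,y,l=carton(a);print(c,y-Y,l)
for i in range(2):
  a=capture('top');b=capture('side')
  for p in(a,b):
    d=tip_of(p,'jaw_face')
    if d:
      w=atz(p,d[0]['centre'],30)[:2]-C; print('jaw y_g',w@[.1138,.9935],'x_g',w@[.9935,-.1138],d[0]['conf'])
"
```

```text
time: 9.13
tool_pos: [519.4, -103.8, 313.5]
tcp_rot: [-3.141, 0.001, 3.03]
contact_force: [2.0, 0.5, -0.7]
grip_width: 29.0
finger_force: 0.0
t 9.1333 gauge pos [-100.2 -351.5] z 313.5 move mm -61.9 -148.6 118.5 spin 0.0023 F [ 2.   0.5 -0.7]
[5.85885245e+02 3.11271074e-01] 0.00328115855514248 150.13448687904364
jaw y_g -437.07146701903207 x_g -46.89178956816688 0.68
jaw y_g -439.6591204592602 x_g -51.84050877286507 0.81
jaw y_g -439.68593518484437 x_g -45.51938883215675 0.71
jaw y_g -439.14801131196805 x_g -51.955001625483774 0.64
```

```bash
python3 -m inch '[[-0.015,-0.035,0,0,0],[-0.03,-0.07,0,0,0],[-0.045,-0.11,0,0,0],[-0.062,-0.149,0,0,0],[-0.062,-0.149,0.03,0,0],[-0.062,-0.149,0.07,0,0],[-0.062,-0.149,0.11,0,0],[-0.062,-0.149,0.118,0,0]]'
python3 -c "
from h import *
togo(-38,-500,195)"
```

```text
time: 10.3
tool_pos: [562.9, -256.5, 188.3]
tcp_rot: [3.137, -0.01, 3.028]
contact_force: [-1.5, 1.9, -1.6]
grip_width: 0.7
finger_force: 0.0
t 10.3 gauge pos [ -39.6 -498.2] z 188.3 move mm -1.6 -1.8 -6.7 spin 0.0006 F [-1.5  1.9 -1.6]
```

```bash
python3 -m inch '[[0,0.01,-0.005,0,0],[0,0.02,-0.005,0,0],[0,0.03,-0.005,0,0],[0,0.04,-0.005,0,0],[0,0.052,-0.005,0,0],[0,0.064,-0.005,0,0],[0,0.076,-0.005,0,0],[0,0.088,-0.005,0,0]]'; python3 -m inch '[[0,0.01,0,0,0],[0,0.02,0,0,0],[0,0.03,0,0,0],[0,0.04,0,0,0],[0,0.05,0,0,0],[0,0.06,0,0,0],[0,0.068,0,0,0],[0,0.076,0,0,0]]'
python3 -c "
from h import *
togo(-38,-181,195)
b=capture('side');cv2.imwrite('pics/t4.png',b['color'][:,:,::-1])"
```

```text
time: 10.97
tool_pos: [575.2, -169.4, 200.5]
tcp_rot: [-3.141, 0.001, 3.028]
contact_force: [0.2, -2.5, 2.6]
grip_width: 0.5
finger_force: 1.3
time: 11.63
tool_pos: [583.6, -94.5, 199.7]
tcp_rot: [-3.141, -0.0, 3.028]
contact_force: [-0.3, -5.3, 1.2]
grip_width: 0.3
finger_force: 2.0
t 11.6333 gauge pos [ -37.6 -335. ] z 199.7 move mm 0.3 154.0 4.7 spin 0.0004 F [-0.3 -5.3  1.2]
```

View pics/t4.png

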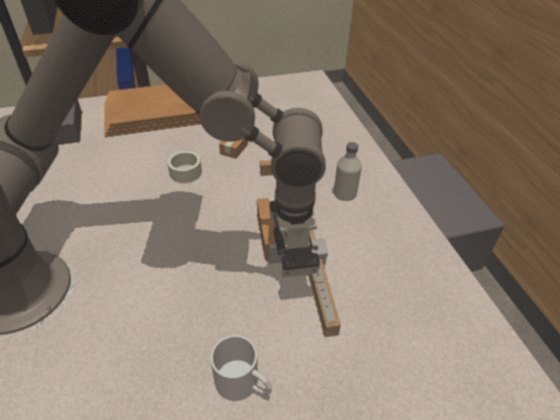

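The jaw at (310,250) slides and has met the carton, whose edge shows at (265,225); the force is 5 N. I'll continue towards the stop.

```bash
python3 -m inch '[[0,0.008,0,0,0],[0,0.017,0,0,0],[0,0.026,0,0,0],[0,0.035,0,0,0],[0,0.044,0,0,0],[0,0.053,0,0,0],[0,0.062,0,0,0],[0,0.071,0,0,0]]'; python3 -m inch '[[0,0.009,0,0,0],[0,0.018,0,0,0],[0,0.027,0,0,0],[0,0.036,0,0,0],[0,0.044,0,0,0],[0,0.052,0,0,0],[0,0.060,0,0,0],[0,0.066,0,0,0]]'
python3 -c "
from h import *
togo(-38,-181,195)"
```

```text
time: 12.35
tool_pos: [591.6, -23.6, 199.6]
tcp_rot: [3.141, -0.001, 3.028]
contact_force: [-0.9, -3.2, -0.8]
grip_width: 0.6
finger_force: 1.8
time: 13.02
tool_pos: [599.0, 41.9, 199.6]
tcp_rot: [3.141, -0.0, 3.028]
contact_force: [-1.0, -3.9, -0.3]
grip_width: 0.3
finger_force: 1.8
t 13.0167 gauge pos [ -37.7 -197.7] z 199.6 move mm 0.3 16.7 4.6 spin 0.0004 F [-1.  -3.9 -0.3]
```

```bash
python3 -m inch '[[0,0.004,0,0,0],[0,0.007,0,0,0],[0,0.010,0,0,0],[0,0.012,0,0,0],[0,0.014,0,0,0],[0,0.015,0,0,0],[0,0.016,0,0,0],[0,0.017,0,0,0]]'
python3 -c "
from h import *
togo(-38,-181,195)"
```

```text
time: 13.68
tool_pos: [600.9, 57.7, 199.7]
tcp_rot: [-3.141, -0.001, 3.028]
contact_force: [-3.7, -9.1, -0.9]
grip_width: 0.4
finger_force: 4.9
t 13.6833 gauge pos [ -37.7 -181.8] z 199.7 move mm 0.3 0.8 4.7 spin 0.0001 F [-3.7 -9.1 -0.9]
```

Force is rising near the expected place, so I'll press on in small steps to confirm.

```bash
python3 -m inch '[[0,0.001,0,0,0],[0,0.002,0,0,0],[0,0.003,0,0,0],[0,0.003,0,0,0]]'
python3 -c "
from h import *
togo(-38,-181,195)"
```

```text
time: 14.02
tool_pos: [601.1, 58.4, 199.7]
tcp_rot: [-3.137, -0.001, 3.028]
contact_force: [-6.2, -16.5, 1.4]
grip_width: 0.3
finger_force: 8.6
t 14.0167 gauge pos [ -37.6 -181.1] z 199.7 move mm 0.4 0.1 4.7 spin 0.0002 F [ -6.2 -16.5   1.4]
```

Solid contact with the stop. I'll back off, rise and move to the front of the carton to re-seat it against the fence.

```bash
python3 -m inch '[[0,-0.03,0,0,0],[0,-0.03,-0.04,0,0],[0,-0.03,-0.08,0,0],[0,-0.03,-0.12,0,0.3],[0.03,-0.01,-0.12,0,0.7],[0.06,0.02,-0.12,0,0.7],[0.09,0.05,-0.12,0,0.7],[0.10,0.08,-0.12,0,0.7]]'
python3 -c "
from h import *
togo(-135,-75,193)
a=capture('top');b=capture('side')
cv2.imwrite('pics/t5.png',np.hstack([a['color'][120:300,150:450,::-1],b['color'][120:300,150:450,::-1]]))"
```

```text
time: 14.68
tool_pos: [508.4, 153.0, 320.6]
tcp_rot: [3.14, -0.0, 3.027]
contact_force: [0.8, 1.1, 0.1]
grip_width: 28.9
finger_force: 0.0
t 14.6833 gauge pos [-140.4  -97.6] z 320.6 move mm -5.4 22.6 127.6 spin -0.0008 F [0.8 1.1 0.1]
```

View pics/t5.png

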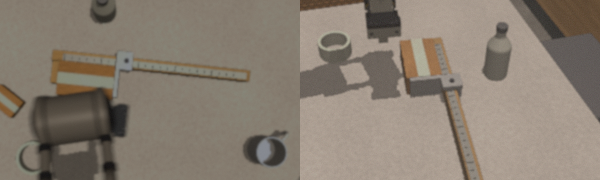

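The carton sits in the corner with the jaw against its end: top half jaw at (124,62), carton (55–118, 60–95). Now I'll seat it on the fence.

```bash
python3 -m inch '[[0,0.02,0.04,0,0.7],[0,0.023,0.08,0,0.7],[0,0.023,0.12,0,0.7],[0,0.023,0.127,0,0.7],[-0.012,0.023,0.127,0,0.7],[-0.024,0.023,0.127,0,0.7],[-0.032,0.023,0.127,0,0.7],[-0.036,0.023,0.127,0,0.7]]';python3 -m inch '[[-0.001,0,0,0,0.7],[-0.002,0,0,0,0.7],[-0.003,0,0,0,0.7],[-0.004,0,0,0,0.7],[-0.004,0,0,0,0.7]]'
python3 -c "
from h import *
togo(-101.5,-75,193)"
```

```text
time: 15.45
tool_pos: [548.5, 170.4, 193.9]
tcp_rot: [-3.141, -0.007, 3.027]
contact_force: [-24.0, 3.9, 17.1]
grip_width: 64.2
finger_force: 12.1
time: 15.87
tool_pos: [549.4, 170.4, 193.8]
tcp_rot: [-3.14, -0.014, 3.028]
contact_force: [-25.2, 4.2, 17.0]
grip_width: 64.2
finger_force: 12.8
t 15.8667 gauge pos [-101.6  -75.6] z 193.8 move mm -0.1 0.6 0.8 spin 0.0003 F [-25.2   4.2  17. ]
```

Flush at the same position as before. I'll retract and go clear.

```bash
python3 -m inch '[[0.02,0,0,0,0.7],[0.045,0,0,0,0.7],[0.045,0,-0.04,0,0.7],[0.045,0,-0.08,0,0.7],[0.045,0,-0.12,0,0.7],[0.08,0,-0.15,0,0.7],[0.11,0,-0.18,0,0.7],[0.15,0,-0.2,0,0.7]]'; python3 -m inch '[[0.03,0.01,0,0,0.7],[0.05,0.04,0,0,0.7],[0.05,0.08,0,0,0.7],[0.05,0.12,0,0,0.7],[0.05,0.16,0,0,0.7],[0.05,0.20,0,0,0.7],[0.05,0.22,0,0,0.7]]'
python3 - <<'E'
from h import *
a=capture('top');b=capture('side')
c,y,l=carton(a);d=c-C;print('carton g',d@[.9935,-.1138],d@[.1138,.9935],y-Y)
for p in(a,b):
    q=tip_of(p,'jaw_face')
    if q:
        w=atz(p,q[0]['centre'],30)[:2]-C; print('jaw y_g',w@[.1138,.9935],q[0]['conf'])
cv2.imwrite('pics/t6.png',np.hstack([cv2.resize(p['color'][r:r+120,k:k+130,::-1],None,fx=3,fy=3,interpolation=2) for p,r,k in((a,150,190),(b,130,230))]))
for t,w in (("small_carton",(553,377)),("mug",(407.6,-321)),("tape_roll",(400,310)),("spray",(800,117))):
    q=tip_of(a,t)
    if q: print(t,atz(a,q[0]['centre'],0)[:2].round(),w)
E
```

```text
time: 16.53
tool_pos: [411.4, 185.7, 393.1]
tcp_rot: [3.139, 0.006, 3.026]
contact_force: [0.3, 0.4, -0.2]
grip_width: 64.2
finger_force: 0.0
time: 17.12
tool_pos: [386.7, 413.7, 390.7]
tcp_rot: [3.138, 0.002, 3.029]
contact_force: [-0.4, -1.1, -0.5]
grip_width: 64.6
finger_force: 0.0
carton g -45.231561951303696 -74.75058460478593 0.002764739353657203
jaw y_g -149.33837775356352 0.87
small_carton [557. 386.] (553, 377)
mug [ 416. -325.] (407.6, -321)
tape_roll [398. 304.] (400, 310)
spray [799. 112.] (800, 117)
```

View pics/t6.png

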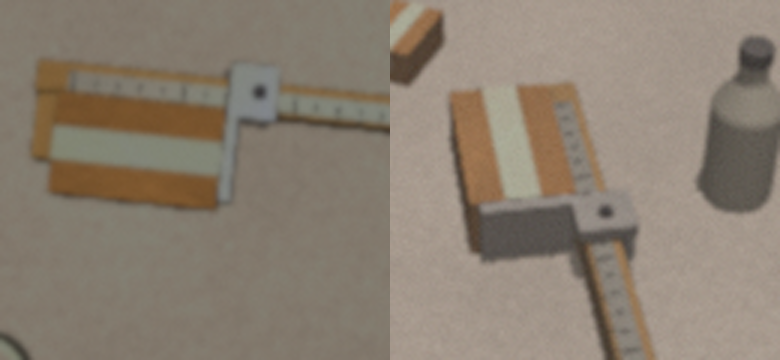

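The carton is home, flush on the fence and stop, with the jaw at its end near (228,160), and the bystanders are in place. I'll hand the job in.

```bash
python3 -c "
from plant import *
print(close_job())"
```

```text
the job is handed in; nothing more can be done
None
```

The job is handed in but returned no verdict: by my last images the carton is in the corner (x −45 mm, y −75 mm, within 0.003 rad), the jaw touches its other end (travel about 0.31 m), the bystanders show no shift beyond the 5–10 mm camera scatter, and the arm ended clear.

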